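# Put the pan lids away by size

### The arm

A 6-joint arm with a two-finger parallel gripper is mounted at the origin on a cart in front of the work surface, level with it; the furniture and walls round the work are solid. World frame = base frame: x ahead of the robot, y to its left, z up, the work surface at z = 0. Lengths are in m, angles in rad, forces in N, time in s.
With the tool pointing down it reaches from about 0.3 to 0.75 m from the base axis. Payload 8.5 kg.
Tool frame: the origin (TCP) lies on the centre line of the jaws, within the pads' length; the fingertips stand 17 mm ahead of it and the grasp point (between the pads) lies 2 mm behind it; z points along the fingers, y is the line along which they close (so a half turn about z gives the same grasp; the last joint's range is limited). The gripper opens to 88 mm and grips with 3 to 60 N. Pads are 18 mm wide; open, the fingers measure 123 mm over their backs; the gripper's body (75 mm by 187 mm) begins 45 mm behind the grasp point.
Start: joints at [1.03, 0.381, 1.297, -0, 1.464, -0.215], TCP at [0.176, 0.521, 0.256] pointing down, gripper open.
Joint ranges: [-3.11, 3.11], [-0.89, 2.33], [0.22, 2.48], [-1.42, 4.56], [0.17, 2.85], [-2.88, 2.88]. Speed limits (rad/s): [2.39, 2.39, 3.14, 3.14, 3.14, 3.14].

### API

Orientations are given as a unit quaternion [x, y, z, w].
In Python, from plant import env, viewer, job gives the robot as it stands.
- The arm moves only by the tool jog_arm, never from a script. Its arguments are lists of equal length, an entry for each row: "translation": the shift along the tool's x, y, z in m, a list of three; "angular": the turn, a rotation vector about the tool's x, y, z in rad, a list of three; "claw": the gripper command: -1 is fully open, 1 is shut, values between are in proportion. A call has 1 to 12 rows; each row is the pose to reach, as a shift and turn from the pose commanded when the call began, along the tool's axes at that moment; what a row does not reach only later rows make up. A row lasts 1/10 s, in which the tool goes at most 50 mm and 8.59 degrees, less where a joint would pass 70% of its speed; a pose out of reach is approached as far as the arm can. A call with a gripper value outside its range is refused whole. The fingers move at their own pace and stop on an object; "newtons" is the grip in N (left out, the last holds). Time passes only in rows, so rows that repeat a pose let the fingers close. It gives the time, the measured TCP pose, the force, the opening and the grip force at its end, in the units of the state.
- env.observe(): the state, without advancing time (a new reading comes with each control period).
- viewer.snapshot(name): name is "scene" or "top"; returns (picture, depth): 400x640x3 uint8, red, green, blue; 400x640 float32, m along the optical axis (not along the pixel's ray), 0 where there is no reading.
- viewer.camera_model(name): a dict with "fx", "fy", "cx", "cy" (pixels), "position" and "attitude" of the camera in the world. Camera axes: x right, y up, looking along -z (the intrinsics and any distortion apply to the point x, -y, -z); pixel columns grow to the right and rows downward; lengths in m; the calibration is good to about 2 mm. A picture is of the moment at which its call begins. camera_model takes no time and is no camera call.
- job.finish_job(): hands the job in; it is judged then, once.
The state is a dict: "time": time; "joints": joint angles; "qvel": joint speeds; "effort": joint torques, N m; "tcp_pos": TCP position; "ee_rot": TCP orientation; "wrist_force": force on the tool from outside, world axes, zero at the start; "torque": the same for the moment, N m; "grip_width": finger opening in m; "grasp_force": force on a finger pad.
Only numpy, scipy, OpenCV 4.12 (cv2) and the standard library are available. Lean on these libraries where they do the work, as an engineer would, in place of code of your own. Each camera call takes 0.05 s, during which the arm holds its last target. There are 200 camera calls.

### The job

The pan lids have dried: move all four from the draining rack into the dark tapered lid rack, in order of size, the largest at the wide end down to the smallest at the narrow end. Lower each lid gently until it stands on both rails, upright between the tines of its slot; do not drop it in. Leave the salt shaker and the kitchen timer where they stand.

Things in the scene. Friction and masses are not known exactly. Their poses are not given: they have to be found in the camera images.
- lid_140: largest of four steel pan lids on edge in the draining rack, 140 mm in diameter, its top 159 mm over the hob cover. Origin: disc centre, mid-thickness; y: the disc's axis (level), knob towards -y; any turn about y. Flat disc, rim 10 mm thick (pinch it there from above; outer 10 mm flat), 8 mm dome and black knob (30 mm wide, reaching 35 mm from mid-plane) on one face. 0.15 to 0.28 kg.
- lid_126: second largest of four steel pan lids on edge in the draining rack, 126 mm in diameter, its top 145 mm over the hob cover. Origin: disc centre, mid-thickness; y: the disc's axis (level), knob towards -y; any turn about y. Same shape as lid_140, 0.12 to 0.23 kg. A microwave hangs over the back of the hob, its door handle from x = 0.52, z = 0.58 up.
- lid_112: third largest of four steel pan lids on edge in the draining rack, 112 mm in diameter, its top 130 mm over the hob cover. Origin: disc centre, mid-thickness; y: the disc's axis (level), knob towards -y; any turn about y. Same shape as lid_140, 0.09 to 0.18 kg. The draining rack: bright wire over a white drip tray, rails 56 mm apart, 22 mm over the hob cover, four slots 55 mm apart.
- lid_98: smallest of four steel pan lids on edge in the draining rack, 98 mm in diameter, its top 115 mm over the hob cover. Origin: disc centre, mid-thickness; y: the disc's axis (level), knob towards -y; any turn about y. Same shape as lid_140, 0.07 to 0.14 kg. Lids sit in the draining rack in any order.
- slot_140: lid rack slot, wide end, for the 140 mm lid. Dark wire rack, fixed: two level rails converge from the wide end (slot_140) to the narrow (slot_98); a lid stands on edge across both, its foot hanging between. Origin: centre of the seated lid, 78 mm over the hob cover; rails 54 mm lower, 49 mm to each side in x. y: along the row to the wide end, parallel to the seated lid's y, either way.
- slot_126: lid rack slot, second from the wide end, for the 126 mm lid. Slots are 55 mm apart in a row. The lid rack may stand left or right of the draining rack. Origin: centre of the seated lid, 73 mm over the hob cover; rails 49 mm lower, 44 mm to each side in x. y: along the row to the wide end, parallel to the seated lid's y, either way.
- slot_112: lid rack slot, third from the wide end, for the 112 mm lid. In each slot four wire tines on the rails leave a 12 mm gap along y for the 10 mm rim, flared to 24 mm at the tips, 40 mm over the rails. Origin: centre of the seated lid, 68 mm over the hob cover; rails 44 mm lower, 39 mm to each side in x. y: along the row to the wide end, parallel to the seated lid's y, either way.
- slot_98: lid rack slot, narrow end, for the 98 mm lid. A seated lid may lean up to 5 degrees. Both racks stand fixed on the wooden hob cover, top at z = 0.030. Origin: centre of the seated lid, 63 mm over the hob cover; rails 39 mm lower, 34 mm to each side in x. y: along the row to the wide end, parallel to the seated lid's y, either way.
- salt_shaker: bystander: glass salt shaker, 44 mm wide, 90 mm tall, standing behind the racks. Origin: centre of its underside.
- kitchen_timer: bystander: white wind-up kitchen timer, 68 mm wide, 54 mm tall, standing behind the racks. Origin: centre of its underside.

How it is judged:
By the outcome, as a careful person would: the job done as asked, in the order asked, and still so for the second after the job is handed in, with the robot touching nothing.
It also fails if it takes over 99 s, if anything falls off the work surface, if the arm or the gripper's body presses on something with over 40 N, if the wrist force passes 120 N, or if a joint passes its speed limit or range.

## Working session

There is one attempt and no reset: what is moved stays moved. The work goes in short steps, Python scripts to look and compute and a tool call to move; the robot and the scene stay as the last step left them, time stands still between calls to the robot, and variables do not carry over. Pictures are saved under pics/ and viewed, at most 14 in all, crops included, and the job is handed in when it is done.

Besides the shell and the picture viewer there is one more tool, called after "Emit:" as name(argument=value, ...), one argument or row to a line, values as JSON. jog_arm: Moves the arm, as the interface text tells. Its arguments: {"type":"object","properties":{"translation":{"type":"array","items":{"type":"array","items":{"type":"number"}}},"angular":{"type":"array","items":{"type":"array","items":{"type":"number"}}},"claw":{"type":"array","items":{"type":"number"}},"newtons":{"type":"number"}},"required":["translation","angular","claw"]}

```bash
mkdir -p pics; cat > h.py <<'E'
import numpy as np,cv2
from scipy.spatial.transform import Rotation as R
from plant import env,viewer,job
def snap(n):
    im,d=viewer.snapshot(n);m=viewer.camera_model(n);return im,d,m
def cloud(d,m):
    v,u=np.mgrid[:d.shape[0],:d.shape[1]]
    k=m.get('distortion')
    X=(u-m['cx'])/m['fx']*d;Y=(v-m['cy'])/m['fy']*d
    P=np.stack([X,-Y,-d],-1)
    a=np.array(m['attitude']);r=R.from_quat(a) if a.size==4 else R.from_matrix(a)
    return P@r.as_matrix().T+np.array(m['position'])
E
python3 - <<'E'
from h import *
for n in('scene','top'):
    im,d,m=snap(n);print(m);cv2.imwrite(f'pics/{n}0.png',im[:,:,::-1]);np.savez(f'{n}0.npz',im=im,d=d,P=cloud(d,m))
print(env.observe())
E
```

```text
{'fx': 485.7580736612906, 'fy': 485.7580736612906, 'cx': 323.1425272176309, 'cy': 200.90823822113578, 'position': array([ 0.52684011, -1.08546344,  0.57311827]), 'attitude': array([ 0.55249735,  0.00806572, -0.00971922,  0.83341896])}
{'fx': 412.4742426251779, 'fy': 412.4742426251779, 'cx': 322.00205825341413, 'cy': 200.61873311709633, 'position': array([ 0.47765964, -0.02902775,  1.01850252]), 'attitude': array([ 0.02449616, -0.02284278, -0.70397881,  0.70943074])}
{'time': 0.1, 'joints': array([ 1.02973302e+00,  3.81127155e-01,  1.29818092e+00,  3.30217988e-06,
        1.46361857e+00, -2.15304325e-01]), 'qvel': array([ 0.00080151, -0.00171601, -0.00341828, -0.00108745,  0.00089409,
       -0.00016929]), 'effort': array([ 3.21592583e-03, -4.38650286e+01, -2.24911273e+01,  7.13952910e-02,
        3.42189695e-02, -1.08216502e-04]), 'tcp_pos': array([0.17589155, 0.52086093, 0.25520166]), 'ee_rot': array([ 1.62160392e-01,  9.86764188e-01, -6.19258407e-04, -2.47802830e-04]), 'wrist_force': array([ 0.16968193, -0.70167881,  0.85824809]), 'torque': array([-0.04300594, -0.03853653, -0.00233699]), 'grasp_force': 0.0, 'grip_width': 0.08790314714209098}
```

View pics/scene0.png

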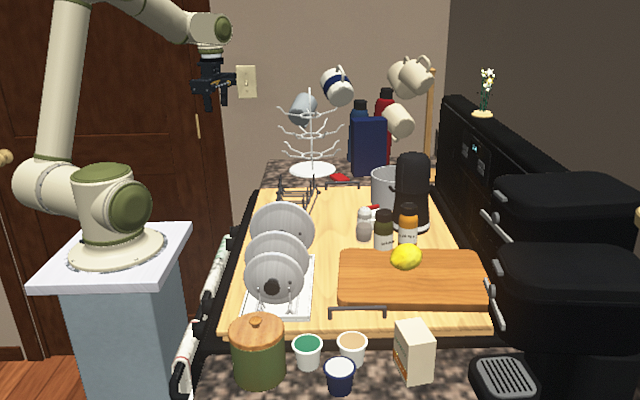

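View pics/top0.png

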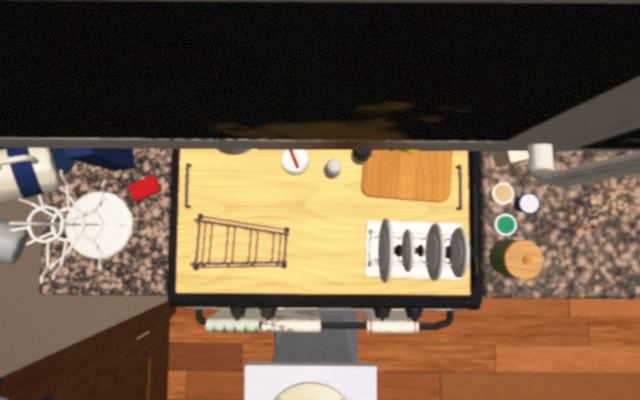

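The scene view shows the lids with their knobs towards -y. In the top view the lid rack is on the left (u 195–288), with its wide end at far left. The draining rack is on the right, with lids at u≈385, 407, 435 and 459, v≈250. Next I'll measure from the depth.

```bash
python3 - <<'E'
from h import *
z=np.load('top0.npz');im,d,P=z['im'],z['d'],z['P']
big=cv2.resize(im[195:300,180:480],None,fx=2.66,fy=2.66,interpolation=cv2.INTER_CUBIC);cv2.imwrite('pics/topcrop.png',big[:,:,::-1])
print('board z',P[190:210,200:300,2].mean(), P[285:292,200:400,2].mean(), 'tray',P[272,380:450:10,2])
# lids
reg=np.zeros(d.shape,bool);reg[200:295,360:478]=1
Q=P[reg&(P[...,2]>0.10)]
h,e=np.histogram(Q[:,1],bins=np.arange(-.45,-.05,.005))
for a,b in zip(e,h):
    if b:
        q=Q[(Q[:,1]>=a)&(Q[:,1]<a+.005)];print('%.3f'%a,b,'zmax %.3f x %.3f..%.3f'%(q[:,2].max(),q[:,0].min(),q[:,0].max()))
reg=np.zeros(d.shape,bool);reg[205:280,185:295]=1
Q=P[reg&(P[...,2]>0.042)];print(len(Q),Q.min(0),Q.max(0))
for (u,v) in[(294,160),(332,168)]:print(P[v,u])
E
```

```text
board z 0.034613630860534955 0.03349544262272952 tray [0.08853187 0.17530595 0.03702742 0.03815805 0.03275035 0.09728047
 0.15878812]
-0.365 3 zmax 0.116 x 0.418..0.437
-0.360 37 zmax 0.118 x 0.413..0.441
-0.355 32 zmax 0.118 x 0.415..0.439
-0.335 61 zmax 0.161 x 0.386..0.483
-0.330 185 zmax 0.163 x 0.375..0.483
-0.325 362 zmax 0.162 x 0.374..0.478
-0.310 12 zmax 0.125 x 0.415..0.441
-0.305 29 zmax 0.127 x 0.415..0.441
-0.300 32 zmax 0.127 x 0.415..0.441
-0.285 3 zmax 0.167 x 0.449..0.466
-0.280 88 zmax 0.175 x 0.383..0.491
-0.275 233 zmax 0.178 x 0.370..0.491
-0.270 408 zmax 0.174 x 0.367..0.478
-0.265 1 zmax 0.104 x 0.382..0.382
-0.255 4 zmax 0.108 x 0.428..0.442
-0.250 27 zmax 0.112 x 0.418..0.443
-0.245 28 zmax 0.112 x 0.418..0.443
-0.240 12 zmax 0.104 x 0.425..0.438
-0.235 12 zmax 0.107 x 0.425..0.458
-0.225 43 zmax 0.145 x 0.394..0.478
-0.220 118 zmax 0.147 x 0.383..0.478
-0.215 183 zmax 0.145 x 0.386..0.478
-0.200 16 zmax 0.133 x 0.419..0.445
-0.195 33 zmax 0.134 x 0.419..0.445
-0.190 27 zmax 0.132 x 0.419..0.443
-0.185 10 zmax 0.129 x 0.428..0.438
-0.175 32 zmax 0.186 x 0.392..0.494
-0.170 145 zmax 0.191 x 0.368..0.501
-0.165 333 zmax 0.190 x 0.364..0.501
-0.160 202 zmax 0.163 x 0.366..0.475
657 [ 0.38471384 -0.02902775  0.04201539] [0.52972984 0.29560998 1.01850252]
[0.63306542 0.03821548 0.08297053]
[ 0.60987309 -0.04808226  0.11964821]
```

View pics/topcrop.png

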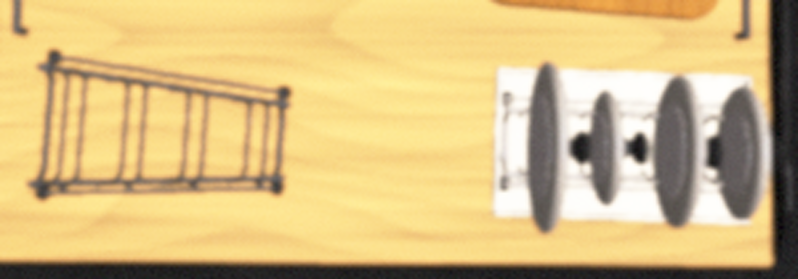

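```bash
cat > fit.py <<'E'
from h import *
from scipy.optimize import minimize
from scipy.ndimage import map_coordinates,gaussian_filter
z=np.load('top0.npz');im,d,P=z['im'],z['d'],z['P'];m=viewer.camera_model('top')
rot=R.from_quat(m['attitude']).as_matrix()
def proj(X):
    c=(np.asarray(X)-m['position'])@rot
    return m['cx']+m['fx']*c[...,0]/-c[...,2], m['cy']-m['fy']*c[...,1]/-c[...,2]
def main():
    # lids: flat +y faces
    reg=np.zeros(d.shape,bool);reg[200:295,360:478]=1
    for n,y0,top in((140,-.167,.189),(98,-.219,.145),(126,-.274,.175),(112,-.328,.160)):
        s=reg&(abs(P[...,1]-y0)<.014)&(P[...,2]>top-.07)&(P[...,2]<top+.004)
        q=P[s];c=np.linalg.lstsq(np.c_[np.ones(len(q)),q[:,0]-.43,q[:,2]-top],q[:,1],rcond=None)[0]
        for _ in range(4):
            r=q[:,1]-np.c_[np.ones(len(q)),q[:,0]-.43,q[:,2]-top]@c;k=abs(r)<.003
            c=np.linalg.lstsq(np.c_[np.ones(k.sum()),q[k,0]-.43,q[k,2]-top],q[k,1],rcond=None)[0]
        zz=q[q[:,2]>top-.03]
        print(n,len(q),k.sum(),'face y at top %.4f dy/dx %.3f dy/dz %.3f'%tuple(c),'x mid %.4f'%((np.percentile(zz[:,0],1)+np.percentile(zz[:,0],99))/2))
    g=cv2.cvtColor(im,cv2.COLOR_RGB2GRAY).astype(float);g=g-gaussian_filter(g,12)
    ys=np.array([82.5,27.5,-27.5,-82.5])/1e3;ws=np.array([49,44,39,34])/1e3
    def model(p,zr=.051):
        x0,y0,t=p;L=[]
        for s in(-1,1):
            a=np.linspace(-.09,.09,80);L.append(np.c_[s*(.0415+a*.015/.165),a])
        for y,w in zip(ys,ws):
            for s in(-1,1):
                a=np.linspace(-w,w,30);L.append(np.c_[a,0*a+y+s*.0075])
        l=np.vstack(L);c,s=np.cos(t),np.sin(t)
        return np.c_[x0+c*l[:,0]-s*l[:,1],y0+s*l[:,0]+c*l[:,1],0*l[:,0]+zr]
    def cost(p,b=0.7):
        u,v=proj(model(p));return map_coordinates(gaussian_filter(g,b),[v,u],order=1).mean()
    best=min((minimize(cost,[x,y,t],args=(b,),method='Nelder-Mead',options=dict(initial_simplex=[[x,y,t],[x+.01,y,t],[x,y+.01,t],[x,y,t+.03]])) for b in(.7,) for x in(.43,.44,.45) for y in(.165,.175,.185,.195,.205,.215) for t in(-.1,0,.1)),key=lambda r:r.fun)
    print(best.x,best.fun)
    x0,y0,t=best.x
    for y,n in zip(ys,(140,126,112,98)):print(n,'slot x %.4f y %.4f'%(x0-np.sin(t)*y,y0+np.cos(t)*y))
    big=cv2.resize(im[200:290,180:300],None,fx=6.6,fy=6.6,interpolation=cv2.INTER_CUBIC)
    u,v=proj(model(best.x))
    for a,b in zip(u,v):cv2.circle(big,(int((a+.5-180)*6.6),int((b+.5-200)*6.6)),1,(255,0,0),-1)
    cv2.imwrite('pics/rackfit.png',big[:,:,::-1])
if __name__=='__main__':main()
E
python3 fit.py
```

```text
140 614 476 face y at top -0.1641 dy/dx -0.030 dy/dz -0.079 x mid 0.4327
98 442 341 face y at top -0.2154 dy/dx -0.012 dy/dz -0.057 x mid 0.4318
126 696 565 face y at top -0.2710 dy/dx -0.041 dy/dz -0.052 x mid 0.4303
112 686 588 face y at top -0.3259 dy/dx -0.037 dy/dz -0.055 x mid 0.4286
[ 0.43734604  0.16134935 -0.06052956] -40.98139024793114
140 slot x 0.4423 y 0.2437
126 slot x 0.4390 y 0.1888
112 slot x 0.4357 y 0.1339
98 slot x 0.4324 y 0.0790
```

View pics/rackfit.png

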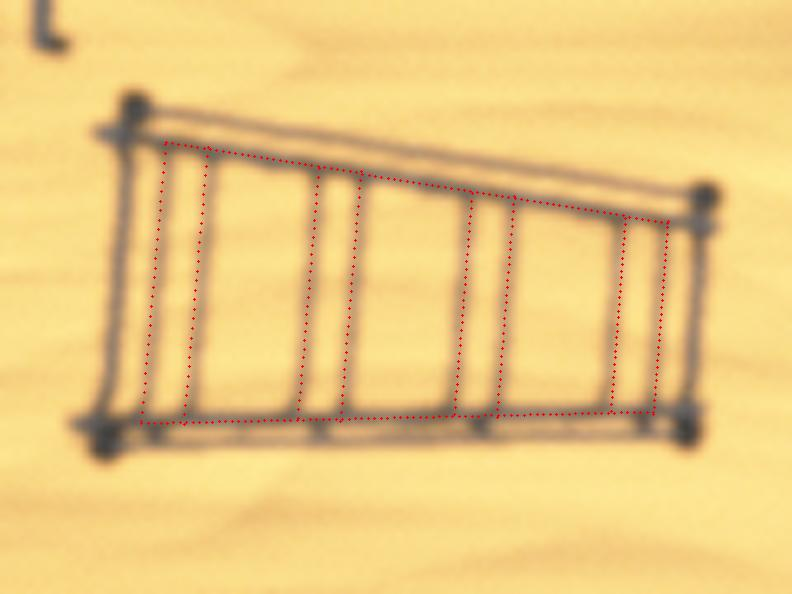

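```bash
python3 - <<'E'
from h import *
z=np.load('top0.npz');s=np.load('scene0.npz')
h=np.clip((z['P'][200:290,180:300,2]-.02)/.1,0,1)
h=cv2.applyColorMap((h*255).astype('uint8'),cv2.COLORMAP_JET)
a=cv2.resize(h,(640,480)[:2] and (660,300),interpolation=cv2.INTER_NEAREST)
b=cv2.resize(s['im'][165:240,240:350,::-1],(660,300)[:2],interpolation=cv2.INTER_CUBIC)
cv2.imwrite('pics/c.png',np.vstack([a,b]))
P=z['P']
for n,(cu,cv) in dict(ballTL=(133,105),ballBL=(105,440),ballTR=(705,195),ballBR=(685,430),stubTL=(100,133),stubBL=(75,423),blob1=(155,433),blob2=(320,428),blob3=(480,425),blob4=(643,420),outTop=(420,145),outBot=(400,437),inTop=(420,182),inBot=(400,415),w1=(190,300),w3=(462,300)).items():
    u,v=int(cu/6.6+180),int(cv/6.6+200);print(n,np.round(P[v-1:v+2,u-1:u+2,2].ravel()*1e3).astype(int))
E
```

```text
ballTL [35 37 38 36 38 37 41 42 37]
ballBL [88 84 49 46 46 42 35 43 41]
ballTR [34 35 38 41 39 36 36 46 43]
ballBR [38 47 48 35 38 44 38 38 36]
stubTL [55 58 57 52 96 94 29 93 93]
stubBL [54 56 56 57 96 97 29 96 96]
blob1 [54 89 77 30 96 92 30 30 97]
blob2 [  57   81   74 1019   92   93   29   93   95]
blob3 [58 86 90 29 87 97 28 32 31]
blob4 [57 77 61 86 92 95 28 89 96]
outTop [31 30 28 28 29 28 39 37 35]
outBot [28 30 28 39 39 36 39 34 29]
inTop [58 59 55 53 60 59 59 55 97]
inBot [32 32 28 57 57 57 56 57 95]
w1 [31 29 28 29 34 34 29 29 28]
w3 [30 35 31 31 36 30 28 37 31]
```

View pics/c.png

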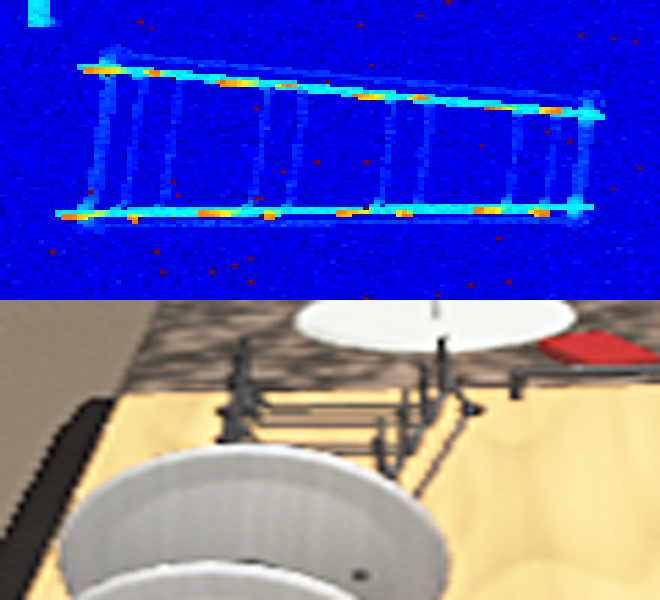

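Depth settles it: the crossbars lie low (z≈0.034) and the tine tips (z≈0.096) sit on the rails. I'll refit with those heights and check against the tips.

```bash
sed -i 's/return np.c_\[x0+c\*l\[:,0\]-s\*l\[:,1\],y0+s\*l\[:,0\]+c\*l\[:,1\],0\*l\[:,0\]+zr\]/zz=np.r_[np.full(160,.052),np.full(240,.034)];return np.c_[x0+c*l[:,0]-s*l[:,1],y0+s*l[:,0]+c*l[:,1],zz]/' fit.py; python3 fit.py | tail -5
python3 - <<'E'
from fit import *
s=np.zeros(d.shape,bool);s[205:280,185:295]=1
s&=(P[...,2]>.085)&(P[...,2]<.105)
n,l=cv2.connectedComponents(s.astype('uint8'),connectivity=8)
for i in range(1,n):
    q=P[l==i]
    if len(q)>1:print(len(q),'x %.3f y %.3f..%.3f mean %.4f z %.3f'%(q[:,0].mean(),q[:,1].min(),q[:,1].max(),q[:,1].mean(),q[:,2].mean()))
E
```

```text
[ 0.43759558  0.1645465  -0.06117836] -41.88285960367774
140 slot x 0.4426 y 0.2469
126 slot x 0.4393 y 0.1920
112 slot x 0.4359 y 0.1371
98 slot x 0.4326 y 0.0822
12 x 0.493 y 0.249..0.258 mean 0.2532 z 0.090
4 x 0.491 y 0.228..0.231 mean 0.2296 z 0.094
9 x 0.484 y 0.196..0.204 mean 0.1993 z 0.091
3 x 0.483 y 0.173..0.177 mean 0.1745 z 0.094
8 x 0.476 y 0.140..0.147 mean 0.1437 z 0.090
5 x 0.476 y 0.118..0.124 mean 0.1213 z 0.092
4 x 0.468 y 0.088..0.093 mean 0.0901 z 0.095
7 x 0.468 y 0.064..0.072 mean 0.0677 z 0.091
8 x 0.397 y 0.203..0.208 mean 0.2053 z 0.092
8 x 0.398 y 0.145..0.153 mean 0.1495 z 0.091
5 x 0.398 y 0.123..0.129 mean 0.1267 z 0.091
8 x 0.400 y 0.091..0.097 mean 0.0940 z 0.091
7 x 0.399 y 0.068..0.076 mean 0.0709 z 0.093
9 x 0.395 y 0.257..0.263 mean 0.2601 z 0.093
4 x 0.394 y 0.234..0.238 mean 0.2360 z 0.093
4 x 0.396 y 0.179..0.182 mean 0.1804 z 0.093
```

```bash
cat > mv.py <<'E'
import sys
from h import *
# args: x y z yaw(rad, of tool y rel. to world y)
def go(x,y,z,yaw):
    o=env.observe();r=R.from_quat(o['ee_rot'])
    T=R.from_matrix(np.array([[-np.cos(yaw),-np.sin(yaw),0],[-np.sin(yaw),np.cos(yaw),0],[0,0,-1]]))
    t=r.inv().apply(np.array([x,y,z])-o['tcp_pos']);a=(r.inv()*T).as_rotvec()
    print('t=%.2f tcp'%o['time'],np.round(o['tcp_pos'],4),'F',np.round(o['wrist_force'],1),'w %.4f'%o['grip_width'],'gf %.1f'%o['grasp_force'])
    print('tool: trans',np.round(t,4).tolist(),'ang',np.round(a,3).tolist(),'rows %.1f'%max(np.linalg.norm(t)/.05,np.linalg.norm(a)/.15))
if __name__=='__main__':go(*map(float,sys.argv[1:5]))
E
python3 mv.py .432 -.169 .245 -.036
```

```text
t=0.10 tcp [0.1759 0.5209 0.2552] F [ 0.2 -0.7  0.9] w 0.0879 gf 0.0
tool: trans [-0.4634, -0.5716, 0.0108] ang [-0.001, -0.0, -0.29] rows 14.7
```

Emit:
jog_arm(
  translation=[
    [-0.463,-0.572,0],
    [-0.463,-0.572,0],
    [-0.463,-0.572,0],
    [-0.463,-0.572,0],
    [-0.463,-0.572,0],
    [-0.463,-0.572,0],
    [-0.463,-0.572,0],
    [-0.463,-0.572,0],
    [-0.463,-0.572,0],
    [-0.463,-0.572,0],
    [-0.463,-0.572,0],
    [-0.463,-0.572,0],
  ],
  angular=[
    [0,0,-0.29],
    [0,0,-0.29],
    [0,0,-0.29],
    [0,0,-0.29],
    [0,0,-0.29],
    [0,0,-0.29],
    [0,0,-0.29],
    [0,0,-0.29],
    [0,0,-0.29],
    [0,0,-0.29],
    [0,0,-0.29],
    [0,0,-0.29],
  ],
  claw=[0.3,0.3,0.3,0.3,0.3,0.3,0.3,0.3,0.3,0.3,0.3,0.3],
  newtons=30,
)

```text
time: 1.3
tcp_pos: [0.383, -0.0396, 0.2558]
ee_rot: [0.018, 1.0, 0.0, 0.0]
wrist_force: [1.2, 0.5, -0.5]
grip_width: 0.0308
grasp_force: 0.0
```

```bash
python3 mv.py .432 -.169 .245 -.036;python3 mv.py .432 -.169 .1965 -.036
```

```text
t=1.30 tcp [ 0.383  -0.0396  0.2558] F [ 1.2  0.5 -0.5] w 0.0308 gf 0.0
tool: trans [-0.0537, -0.1276, 0.0108] ang [0.0, 0.0, -0.0] rows 2.8
t=1.30 tcp [ 0.383  -0.0396  0.2558] F [ 1.2  0.5 -0.5] w 0.0308 gf 0.0
tool: trans [-0.0537, -0.1276, 0.0593] ang [0.0, 0.0, -0.0] rows 3.0
```

Emit:
jog_arm(
  translation=[
    [-0.053,-0.127,0],
    [-0.053,-0.127,0],
    [-0.053,-0.127,0],
    [-0.053,-0.127,0.02],
    [-0.053,-0.127,0.02],
    [-0.053,-0.127,0.02],
  ],
  angular=[
    [0,0,0],
    [0,0,0],
    [0,0,0],
    [0,0,0],
    [0,0,0],
    [0,0,0],
  ],
  claw=[0.3,0.3,0.3,0.3,0.3,0.3],
)

```text
time: 1.9
tcp_pos: [0.4311, -0.1657, 0.2358]
ee_rot: [0.018, 1.0, 0.0, -0.0]
wrist_force: [0.9, 0.8, 0.1]
grip_width: 0.031
grasp_force: 0.0
```

```bash
python3 mv.py .432 -.169 .1965 -.036; python3 - <<'E'
from h import *
im,d,m=snap('top');i1=im[195:300,360:480]
im2,d,m=snap('scene');i2=im2[150:330,200:340]
cv2.imwrite('pics/g1.png',np.hstack([cv2.resize(i1,(480,420),interpolation=2),cv2.resize(i2,(320,420),interpolation=2)])[:,:,::-1])
E
```

```text
t=1.90 tcp [ 0.4311 -0.1657  0.2358] F [0.9 0.8 0.1] w 0.0310 gf 0.0
tool: trans [-0.0011, -0.0033, 0.0393] ang [0.001, -0.001, 0.0] rows 0.8
```

View pics/g1.png

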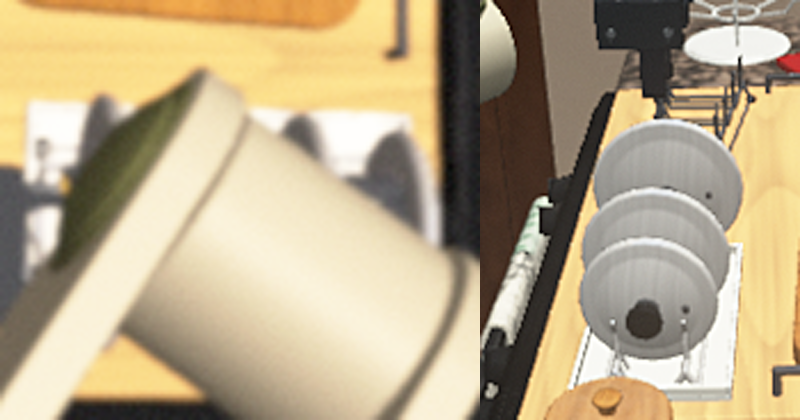

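The top view is blocked by the forearm. The scene view shows the finger (655,105) just above the centre of the rearmost lid's rim (668,122). I'll descend and close.

Emit:
jog_arm(
  translation=[
    [-0.001,-0.003,0.02],
    [-0.001,-0.003,0.03],
    [-0.001,-0.003,0.039],
    [-0.001,-0.003,0.039],
    [-0.001,-0.003,0.039],
    [-0.001,-0.003,0.039],
    [-0.001,-0.003,0.039],
    [-0.001,-0.003,0.039],
  ],
  angular=[
    [0,0,0],
    [0,0,0],
    [0,0,0],
    [0,0,0],
    [0,0,0],
    [0,0,0],
    [0,0,0],
    [0,0,0],
  ],
  claw=[0.3,0.3,0.3,0.3,1,1,1,1],
  newtons=8,
)

```text
time: 2.8
tcp_pos: [0.4324, -0.1692, 0.1971]
ee_rot: [0.018, 1.0, -0.0, 0.0]
wrist_force: [-0.3, 0.6, 1.7]
grip_width: 0.0102
grasp_force: 8.0
```

Emit:
jog_arm(
  translation=[
    [0,0,0],
    [0,0,0],
    [0,0,-0.005],
    [0,0,-0.02],
    [0,0,-0.05],
    [0,0,-0.09],
    [0,0,-0.09],
    [0,0,-0.09],
  ],
  angular=[
    [0,0,0],
    [0,0,0],
    [0,0,0],
    [0,0,0],
    [0,0,0],
    [0,0,0],
    [0,0,0],
    [0,0,0],
  ],
  claw=[1,1,1,1,1,1,1,1],
  newtons=35,
)

```text
time: 3.6
tcp_pos: [0.432, -0.1692, 0.2867]
ee_rot: [0.018, 1.0, -0.0, 0.0]
wrist_force: [-0.3, -0.2, -3.3]
grip_width: 0.01
grasp_force: 34.6
```

```bash
python3 mv.py .443 .2457 .287 -.061
```

```text
t=3.60 tcp [ 0.432  -0.1692  0.2867] F [-0.3 -0.2 -3.3] w 0.0100 gf 34.6
tool: trans [0.0039, 0.415, -0.0005] ang [-0.0, 0.0, 0.025] rows 8.3
```

Emit:
jog_arm(
  translation=[
    [0.0,0.02,0],
    [0.001,0.06,0],
    [0.004,0.105,0],
    [0.004,0.15,0],
    [0.004,0.195,0],
    [0.004,0.24,0],
    [0.004,0.285,0],
    [0.004,0.33,0],
    [0.004,0.37,0],
    [0.004,0.4,0],
    [0.004,0.415,0],
    [0.004,0.415,0],
  ],
  angular=[
    [0,0,0.025],
    [0,0,0.025],
    [0,0,0.025],
    [0,0,0.025],
    [0,0,0.025],
    [0,0,0.025],
    [0,0,0.025],
    [0,0,0.025],
    [0,0,0.025],
    [0,0,0.025],
    [0,0,0.025],
    [0,0,0.025],
  ],
  claw=[1,1,1,1,1,1,1,1,1,1,1,1],
)

```text
time: 4.8
tcp_pos: [0.4426, 0.2465, 0.2853]
ee_rot: [0.029, 1.0, -0.001, -0.001]
wrist_force: [-0.9, -0.1, -2.5]
grip_width: 0.0094
grasp_force: 34.8
```

```bash
python3 mv.py .443 .2457 .1855 -.061; python3 - <<'E'
from h import *
im,d,m=snap('top');i1=im[195:300,180:320]
im2,d2,m2=snap('scene');i2=im2[90:250,210:380]
P=cloud(d2,m2);np.savez('s2.npz',im=im2,d=d2,P=P)
cv2.imwrite('pics/g2.png',np.hstack([cv2.resize(i1,(400,300),interpolation=2),cv2.resize(i2,(400,376),interpolation=2)[:300]])[:,:,::-1])
# lid front face points
s=(P[...,1]>.2)&(P[...,1]<.245)&(P[...,2]>.12)&(P[...,2]<.285)&(P[...,0]>.35)&(P[...,0]<.53)
q=P[s];print(len(q),q.min(0),q.max(0),np.median(q,0))
q=q[q[:,2]>.2];c=np.linalg.lstsq(np.c_[np.ones(len(q)),q[:,0]-.44,q[:,2]-.25],q[:,1],rcond=None)[0];print(c)
E
```

```text
t=4.80 tcp [0.4426 0.2465 0.2853] F [-0.9 -0.1 -2.5] w 0.0094 gf 34.8
tool: trans [-0.0007, -0.0007, 0.0998] ang [-0.001, -0.003, 0.002] rows 2.0
1492 [0.37825923 0.20788895 0.14032487] [0.51603938 0.24499681 0.28453186] [0.45383631 0.2391473  0.21536329]
[ 0.2380961  -0.01202466  0.06961957]
```

View pics/g2.png

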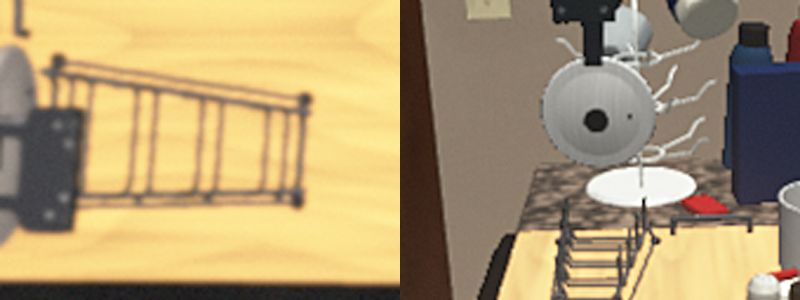

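Emit:
jog_arm(
  translation=[
    [-0.001,-0.001,0.03],
    [-0.001,-0.001,0.055],
    [-0.001,-0.001,0.07],
    [-0.001,-0.001,0.08],
    [-0.001,-0.001,0.086],
    [-0.001,-0.001,0.09],
    [-0.001,-0.001,0.094],
    [-0.001,-0.001,0.094],
  ],
  angular=[
    [0,-0.003,0],
    [0,-0.003,0],
    [0,-0.003,0],
    [0,-0.003,0],
    [0,-0.003,0],
    [0,-0.003,0],
    [0,-0.003,0],
    [0,-0.003,0],
  ],
  claw=[1,1,1,1,1,1,1,1],
)

```text
time: 5.7
tcp_pos: [0.444, 0.2445, 0.1927]
ee_rot: [0.03, 1.0, -0.0, 0.002]
wrist_force: [-0.7, 0.5, -3.2]
grip_width: 0.0093
grasp_force: 34.8
```

```bash
python3 mv.py .443 .2457 .1855 -.061; python3 - <<'E'
from h import *
P=np.load('scene0.npz')['P'];T=np.load('top0.npz')['P']
s=(P[...,1]>-.37)&(P[...,1]<-.32)&(P[...,2]>.08)&(P[...,2]<.11)&(P[...,0]>.35)&(P[...,0]<.52)
q=P[s];print('112 scene x',np.percentile(q[:,0],[1,99]),np.percentile(q[:,0],[1,99]).mean())
P=np.load('s2.npz')['P']
s=(P[...,1]>.05)&(P[...,1]<.11)&(P[...,2]>.06)&(P[...,2]<.1)&(P[...,0]>.37)&(P[...,0]<.52)
print(np.round(np.sort(P[s][:,0]),3))
E
```

```text
t=5.70 tcp [0.444  0.2445 0.1927] F [-0.7  0.5 -3.2] w 0.0093 gf 34.8
tool: trans [0.0011, 0.0011, 0.0072] ang [-0.0, 0.003, 0.0] rows 0.1
112 scene x [0.37850187 0.48479481] 0.4316483407315945
[0.401 0.401 0.401 0.402 0.402 0.402 0.402 0.402 0.402 0.403 0.403 0.403
 0.403 0.403 0.403 0.403 0.403 0.403 0.404 0.404 0.404 0.404 0.404 0.404
 0.404 0.404 0.404 0.404 0.405 0.405 0.405 0.405 0.405 0.469 0.469 0.471
 0.471 0.471 0.471 0.471 0.471 0.471 0.471 0.471 0.471 0.471 0.471 0.471
 0.472 0.472 0.473 0.473 0.473 0.473 0.473 0.473 0.473 0.473 0.473 0.473
 0.473 0.473 0.474 0.474]
```

Emit:
jog_arm(
  translation=[
    [0.0,0.001,0.002],
    [0.0,0.001,0.004],
    [0.0,0.001,0.005],
    [0.0,0.001,0.006],
    [0.0,0.001,0.007],
    [0.0,0.001,0.007],
  ],
  angular=[
    [0,0.003,0],
    [0,0.003,0],
    [0,0.003,0],
    [0,0.003,0],
    [0,0.003,0],
    [0,0.003,0],
  ],
  claw=[1,1,1,1,1,1],
)

```text
time: 6.3
tcp_pos: [0.444, 0.2457, 0.1863]
ee_rot: [0.03, 1.0, 0.0, 0.0]
wrist_force: [-2.9, -1.3, 2.9]
grip_width: 0.0096
grasp_force: 34.8
```

Emit:
jog_arm(
  translation=[
    [0,0,0.0005],
    [0,0,0.0005],
    [0,0,0.0005],
    [0,0,0.0005],
  ],
  angular=[
    [0,0,0],
    [0,0,0],
    [0,0,0],
    [0,0,0],
  ],
  claw=[1,1,0.85,0.5],
  newtons=4,
)

```text
time: 6.7
tcp_pos: [0.4443, 0.2457, 0.1853]
ee_rot: [0.03, 1.0, 0.0, 0.0]
wrist_force: [0.2, -0.6, -0.2]
grip_width: 0.0161
grasp_force: 0.0
```

Emit:
jog_arm(
  translation=[
    [0,0,0],
    [0,0,0],
    [0,0,-0.02],
    [0,0,-0.06],
    [0,0,-0.06],
  ],
  angular=[
    [0,0,0],
    [0,0,0],
    [0,0,0],
    [0,0,0],
    [0,0,0],
  ],
  claw=[0.5,0.5,0.5,0.4,0.3],
)

```text
time: 7.2
tcp_pos: [0.4456, 0.2461, 0.2494]
ee_rot: [0.03, 1.0, 0.001, 0.004]
wrist_force: [1.4, -0.9, -0.7]
grip_width: 0.0302
grasp_force: 0.0
```

```bash
python3 mv.py .430 -.276 .245 -.036
```

```text
t=7.20 tcp [0.4456 0.2461 0.2494] F [ 1.4 -0.9 -0.7] w 0.0302 gf 0.0
tool: trans [-0.0161, -0.5221, 0.0031] ang [0.003, 0.008, -0.025] rows 10.4
```

Emit:
jog_arm(
  translation=[
    [-0.016,-0.522,0],
    [-0.016,-0.522,0],
    [-0.016,-0.522,0],
    [-0.016,-0.522,0],
    [-0.016,-0.522,0],
    [-0.016,-0.522,0],
    [-0.016,-0.522,0],
    [-0.016,-0.522,0],
    [-0.016,-0.522,0],
    [-0.016,-0.522,0],
    [-0.016,-0.522,0],
    [-0.016,-0.522,0.02],
  ],
  angular=[
    [0,0,-0.025],
    [0,0,-0.025],
    [0,0,-0.025],
    [0,0,-0.025],
    [0,0,-0.025],
    [0,0,-0.025],
    [0,0,-0.025],
    [0,0,-0.025],
    [0,0,-0.025],
    [0,0,-0.025],
    [0,0,-0.025],
    [0,0,-0.025],
  ],
  claw=[0.3,0.3,0.3,0.3,0.3,0.3,0.3,0.3,0.3,0.3,0.3,0.3],
)

```text
time: 8.4
tcp_pos: [0.4285, -0.2802, 0.2257]
ee_rot: [0.02, 1.0, -0.002, 0.001]
wrist_force: [0.7, 0.7, 0.4]
grip_width: 0.0306
grasp_force: 0.0
```

```bash
python3 - <<'E'
from h import *
im,d,m=snap('top');i1=im[195:300,180:320]
im2,d2,m2=snap('scene');i2=im2[90:250,210:380]
cv2.imwrite('pics/g3.png',np.hstack([cv2.resize(i1,(400,300),interpolation=2),cv2.resize(i2,(400,376),interpolation=2)[76:]])[:,:,::-1])
E
python3 mv.py .430 -.276 .1825 -.036
```

```text
t=8.50 tcp [ 0.4274 -0.2764  0.2228] F [-0.7  0.2  0. ] w 0.0306 gf 0.0
tool: trans [-0.0027, 0.0004, 0.0402] ang [0.004, -0.004, -0.001] rows 0.8
```

View pics/g3.png

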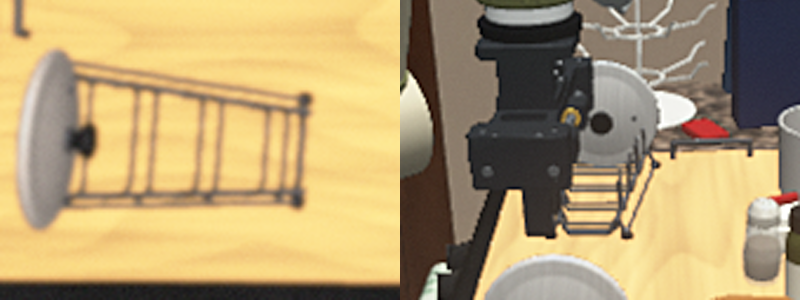

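Lid 140 stands in the wide-end slot (top-view crop x≈50, parallel to the crossbars). The gripper is over lid 126.

Emit:
jog_arm(
  translation=[
    [-0.002,0,0.02],
    [-0.002,0,0.03],
    [-0.002,0,0.04],
    [-0.002,0,0.04],
    [-0.002,0,0.04],
    [-0.002,0,0.04],
    [-0.002,0,0.04],
    [-0.002,0,0.04],
  ],
  angular=[
    [0,0,0],
    [0,0,0],
    [0,0,0],
    [0,0,0],
    [0,0,0],
    [0,0,0],
    [0,0,0],
    [0,0,0],
  ],
  claw=[0.3,0.3,0.3,0.3,1,1,1,1],
  newtons=8,
)

```text
time: 9.3
tcp_pos: [0.4305, -0.2766, 0.1857]
ee_rot: [0.018, 1.0, -0.0, 0.0]
wrist_force: [0.0, 0.2, 3.2]
grip_width: 0.0103
grasp_force: 8.0
```

```bash
python3 mv.py .430 -.276 .1825 -.036
```

```text
t=9.30 tcp [ 0.4305 -0.2766  0.1857] F [0.  0.2 3.2] w 0.0103 gf 8.0
tool: trans [0.0005, 0.0006, 0.0032] ang [-0.001, 0.001, 0.0] rows 0.1
```

Emit:
jog_arm(
  translation=[
    [0,0,0],
    [0,0,0.003],
    [0,0,0.003],
    [0,0,0.003],
    [0,0,0.003],
    [0,0,0.003],
    [0,0,0.003],
  ],
  angular=[
    [0,0,0],
    [0,0,0],
    [0,0,0],
    [0,0,0],
    [0,0,0],
    [0,0,0],
    [0,0,0],
  ],
  claw=[0.6,0.6,0.6,1,1,1,1],
)

```text
time: 10.0
tcp_pos: [0.4303, -0.2764, 0.1822]
ee_rot: [0.018, 1.0, 0.0, -0.0]
wrist_force: [-0.1, 0.6, -0.6]
grip_width: 0.0102
grasp_force: 8.0
```

Emit:
jog_arm(
  translation=[
    [0,0,0],
    [0,0,0],
    [0,0,-0.005],
    [0,0,-0.02],
    [0,0,-0.05],
    [0,0,-0.09],
    [0,0,-0.12],
    [0,0,-0.12],
    [0,0,-0.12],
  ],
  angular=[
    [0,0,0],
    [0,0,0],
    [0,0,0],
    [0,0,0],
    [0,0,0],
    [0,0,0],
    [0,0,0],
    [0,0,0],
    [0,0,0],
  ],
  claw=[1,1,1,1,1,1,1,1,1],
  newtons=35,
)

```text
time: 10.9
tcp_pos: [0.4302, -0.2765, 0.3022]
ee_rot: [0.018, 1.0, -0.0, 0.0]
wrist_force: [-0.5, -0.1, -1.3]
grip_width: 0.0099
grasp_force: 34.7
```

```bash
python3 mv.py .440 .191 .303 -.061
```

```text
t=10.90 tcp [ 0.4302 -0.2765  0.3022] F [-0.5 -0.1 -1.3] w 0.0099 gf 34.7
tool: trans [0.007, 0.4675, -0.0011] ang [-0.001, 0.0, 0.025] rows 9.4
```

Emit:
jog_arm(
  translation=[
    [0.0,0.025,0],
    [0.002,0.07,0],
    [0.004,0.117,0],
    [0.005,0.165,0],
    [0.006,0.213,0],
    [0.007,0.261,0],
    [0.007,0.309,0],
    [0.007,0.357,0],
    [0.007,0.405,0.02],
    [0.007,0.44,0.03],
    [0.007,0.4675,0.04],
    [0.007,0.4675,0.05],
  ],
  angular=[
    [0,0,0.025],
    [0,0,0.025],
    [0,0,0.025],
    [0,0,0.025],
    [0,0,0.025],
    [0,0,0.025],
    [0,0,0.025],
    [0,0,0.025],
    [0,0,0.025],
    [0,0,0.025],
    [0,0,0.025],
    [0,0,0.025],
  ],
  claw=[1,1,1,1,1,1,1,1,1,1,1,1],
)

```text
time: 12.1
tcp_pos: [0.4392, 0.1933, 0.2501]
ee_rot: [0.029, 1.0, -0.0, -0.002]
wrist_force: [1.0, -0.1, -1.0]
grip_width: 0.0094
grasp_force: 34.7
```

Emit:
jog_arm(
  translation=[
    [0,0,0],
    [0,0,0],
  ],
  angular=[
    [0,0,0],
    [0,0,0],
  ],
  claw=[1,1],
)

```text
time: 12.3
tcp_pos: [0.44, 0.1901, 0.2518]
ee_rot: [0.031, 1.0, -0.0, -0.001]
wrist_force: [-0.1, 0.5, -1.3]
grip_width: 0.0096
grasp_force: 34.7
```

```bash
python3 mv.py .440 .191 .1732 -.061
```

```text
t=12.30 tcp [0.44   0.1901 0.2518] F [-0.1  0.5 -1.3] w 0.0096 gf 34.7
tool: trans [-0.0001, 0.0009, 0.0786] ang [-0.001, -0.001, -0.001] rows 1.6
```

Emit:
jog_arm(
  translation=[
    [0,0.0005,0.025],
    [0,0.0005,0.045],
    [0,0.0005,0.058],
    [0,0.0005,0.066],
    [0,0.0005,0.071],
    [0,0.0005,0.074],
    [0,0.0005,0.076],
    [0,0.0005,0.077],
    [0,0.0005,0.078],
    [0,0.0005,0.078],
  ],
  angular=[
    [0,0,0],
    [0,0,0],
    [0,0,0],
    [0,0,0],
    [0,0,0],
    [0,0,0],
    [0,0,0],
    [0,0,0],
    [0,0,0],
    [0,0,0],
  ],
  claw=[1,1,1,1,1,1,1,1,1,1],
)

```text
time: 13.3
tcp_pos: [0.4402, 0.1914, 0.1744]
ee_rot: [0.03, 1.0, -0.0, 0.0]
wrist_force: [0.8, -1.8, -1.0]
grip_width: 0.0096
grasp_force: 34.7
```

Emit:
jog_arm(
  translation=[
    [0,-0.0005,0.001],
    [0,-0.0005,0.0015],
    [0,-0.0005,0.002],
    [0,-0.0005,0.002],
  ],
  angular=[
    [0,0,0],
    [0,0,0],
    [0,0,0],
    [0,0,0],
  ],
  claw=[1,1,1,1],
)

```text
time: 13.7
tcp_pos: [0.4412, 0.1911, 0.1733]
ee_rot: [0.03, 1.0, 0.0, 0.002]
wrist_force: [2.1, -1.1, 6.1]
grip_width: 0.0094
grasp_force: 34.8
```

Seated, with about 7 N of contact. Release.

Emit:
jog_arm(
  translation=[
    [0,0,0],
    [0,0,0],
    [0,0,0],
    [0,0,0],
    [0,0,0],
    [0,0,0],
  ],
  angular=[
    [0,0,0],
    [0,0,0],
    [0,0,0],
    [0,0,0],
    [0,0,0],
    [0,0,0],
  ],
  claw=[1,1,0.85,0.5,0.5,0.5],
  newtons=4,
)

```text
time: 14.3
tcp_pos: [0.4398, 0.191, 0.1721]
ee_rot: [0.03, 1.0, 0.0, -0.0]
wrist_force: [0.3, -0.1, -0.2]
grip_width: 0.0225
grasp_force: 0.0
```

Emit:
jog_arm(
  translation=[
    [0,0,-0.02],
    [0,0,-0.06],
    [0,0,-0.07],
    [0,0,-0.07],
    [0,0,-0.07],
  ],
  angular=[
    [0,0,0],
    [0,0,0],
    [0,0,0],
    [0,0,0],
    [0,0,0],
  ],
  claw=[0.5,0.4,0.3,0.3,0.3],
)

```text
time: 14.8
tcp_pos: [0.4396, 0.1909, 0.2411]
ee_rot: [0.03, 1.0, -0.0, -0.001]
wrist_force: [0.3, -0.2, 1.1]
grip_width: 0.0308
grasp_force: 0.0
```

```bash
python3 mv.py .429 -.331 .245 -.036
```

```text
t=14.80 tcp [0.4396 0.1909 0.2411] F [ 0.3 -0.2  1.1] w 0.0308 gf 0.0
tool: trans [-0.0211, -0.5216, -0.0037] ang [-0.0, -0.002, -0.025] rows 10.4
```

Emit:
jog_arm(
  translation=[
    [-0.021,-0.5215,0],
    [-0.021,-0.5215,0],
    [-0.021,-0.5215,0],
    [-0.021,-0.5215,0],
    [-0.021,-0.5215,0],
    [-0.021,-0.5215,0],
    [-0.021,-0.5215,0],
    [-0.021,-0.5215,0],
    [-0.021,-0.5215,0],
    [-0.021,-0.5215,0],
    [-0.021,-0.5215,0],
    [-0.021,-0.5215,0.03],
  ],
  angular=[
    [0,0,-0.025],
    [0,0,-0.025],
    [0,0,-0.025],
    [0,0,-0.025],
    [0,0,-0.025],
    [0,0,-0.025],
    [0,0,-0.025],
    [0,0,-0.025],
    [0,0,-0.025],
    [0,0,-0.025],
    [0,0,-0.025],
    [0,0,-0.025],
  ],
  claw=[0.3,0.3,0.3,0.3,0.3,0.3,0.3,0.3,0.3,0.3,0.3,0.3],
)

```text
time: 16.0
tcp_pos: [0.4295, -0.3346, 0.2124]
ee_rot: [0.02, 1.0, -0.002, 0.001]
wrist_force: [-0.4, -0.0, -0.6]
grip_width: 0.0312
grasp_force: 0.0
```

Emit:
jog_arm(
  translation=[
    [0,0,0],
    [0,0,0],
  ],
  angular=[
    [0,0,0],
    [0,0,0],
  ],
  claw=[0.3,0.3],
)

```text
time: 16.2
tcp_pos: [0.4291, -0.3303, 0.2115]
ee_rot: [0.018, 1.0, 0.001, -0.001]
wrist_force: [0.0, 0.3, -0.7]
grip_width: 0.0309
grasp_force: 0.0
```

```bash
python3 mv.py .429 -.331 .1675 -.036
```

```text
t=16.20 tcp [ 0.4291 -0.3303  0.2115] F [ 0.   0.3 -0.7] w 0.0309 gf 0.0
tool: trans [0.0, -0.0008, 0.044] ang [0.002, -0.002, 0.0] rows 0.9
```

Emit:
jog_arm(
  translation=[
    [0,-0.001,0.02],
    [0,-0.001,0.035],
    [0,-0.001,0.044],
    [0,-0.001,0.044],
    [0,-0.001,0.044],
    [0,-0.001,0.044],
    [0,-0.001,0.044],
    [0,-0.001,0.044],
  ],
  angular=[
    [0,0,0],
    [0,0,0],
    [0,0,0],
    [0,0,0],
    [0,0,0],
    [0,0,0],
    [0,0,0],
    [0,0,0],
  ],
  claw=[0.3,0.3,0.3,0.3,1,1,1,1],
  newtons=8,
)

```text
time: 17.0
tcp_pos: [0.4295, -0.3319, 0.1689]
ee_rot: [0.018, 1.0, -0.0, 0.0]
wrist_force: [-0.2, -0.1, 2.0]
grip_width: 0.0101
grasp_force: 8.1
```

Emit:
jog_arm(
  translation=[
    [0,0,0],
    [0,0,0],
    [0,0,-0.005],
    [0,0,-0.02],
    [0,0,-0.05],
    [0,0,-0.09],
    [0,0,-0.12],
    [0,0,-0.12],
    [0,0,-0.12],
  ],
  angular=[
    [0,0,0],
    [0,0,0],
    [0,0,0],
    [0,0,0],
    [0,0,0],
    [0,0,0],
    [0,0,0],
    [0,0,0],
    [0,0,0],
  ],
  claw=[1,1,1,1,1,1,1,1,1],
  newtons=35,
)

```text
time: 17.9
tcp_pos: [0.4291, -0.3317, 0.2878]
ee_rot: [0.018, 1.0, 0.0, -0.0]
wrist_force: [1.2, 0.2, -1.9]
grip_width: 0.0092
grasp_force: 34.7
```

```bash
python3 mv.py .4365 .136 .24 -.061
```

```text
t=17.90 tcp [ 0.4291 -0.3317  0.2878] F [ 1.2  0.2 -1.9] w 0.0092 gf 34.7
tool: trans [0.0094, 0.4677, 0.0479] ang [0.0, -0.0, 0.025] rows 9.4
```

Emit:
jog_arm(
  translation=[
    [0.0,0.025,0],
    [0.002,0.07,0],
    [0.004,0.117,0],
    [0.005,0.165,0],
    [0.006,0.213,0],
    [0.007,0.261,0],
    [0.009,0.309,0],
    [0.0095,0.357,0],
    [0.0095,0.405,0.02],
    [0.0095,0.44,0.03],
    [0.0095,0.4675,0.04],
    [0.0095,0.4675,0.048],
  ],
  angular=[
    [0,0,0.025],
    [0,0,0.025],
    [0,0,0.025],
    [0,0,0.025],
    [0,0,0.025],
    [0,0,0.025],
    [0,0,0.025],
    [0,0,0.025],
    [0,0,0.025],
    [0,0,0.025],
    [0,0,0.025],
    [0,0,0.025],
  ],
  claw=[1,1,1,1,1,1,1,1,1,1,1,1],
)

```text
time: 19.1
tcp_pos: [0.4353, 0.1381, 0.2379]
ee_rot: [0.028, 1.0, 0.0, -0.002]
wrist_force: [-0.4, -0.8, -1.0]
grip_width: 0.0093
grasp_force: 34.7
```

Emit:
jog_arm(
  translation=[
    [0,0,0],
    [0,0,0],
    [0,0,0],
  ],
  angular=[
    [0,0,0],
    [0,0,0],
    [0,0,0],
  ],
  claw=[1,1,1],
)

```text
time: 19.4
tcp_pos: [0.4367, 0.1348, 0.2404]
ee_rot: [0.031, 1.0, -0.0, 0.0]
wrist_force: [-0.5, -0.3, -0.3]
grip_width: 0.0095
grasp_force: 34.7
```

```bash
python3 mv.py .4365 .136 .1629 -.061
```

```text
t=19.40 tcp [0.4367 0.1348 0.2404] F [-0.5 -0.3 -0.3] w 0.0095 gf 34.7
tool: trans [0.0003, 0.0012, 0.0775] ang [-0.0, 0.0, -0.001] rows 1.6
```

Emit:
jog_arm(
  translation=[
    [0,0.001,0.025],
    [0,0.001,0.045],
    [0,0.001,0.058],
    [0,0.001,0.066],
    [0,0.001,0.071],
    [0,0.001,0.074],
    [0,0.001,0.076],
    [0,0.001,0.077],
    [0,0.001,0.078],
    [0,0.001,0.078],
  ],
  angular=[
    [0,0,0],
    [0,0,0],
    [0,0,0],
    [0,0,0],
    [0,0,0],
    [0,0,0],
    [0,0,0],
    [0,0,0],
    [0,0,0],
    [0,0,0],
  ],
  claw=[1,1,1,1,1,1,1,1,1,1],
)

```text
time: 20.4
tcp_pos: [0.4382, 0.1367, 0.1638]
ee_rot: [0.03, 1.0, 0.0, 0.003]
wrist_force: [2.5, -2.1, 7.7]
grip_width: 0.0092
grasp_force: 34.8
```

Emit:
jog_arm(
  translation=[
    [-0.001,-0.0005,0],
    [-0.001,-0.0005,0.0005],
    [-0.001,-0.0005,0.0005],
  ],
  angular=[
    [0,0,0],
    [0,0,0],
    [0,0,0],
  ],
  claw=[1,1,1],
)

```text
time: 20.7
tcp_pos: [0.4388, 0.1362, 0.163]
ee_rot: [0.03, 1.0, 0.0, 0.002]
wrist_force: [1.4, -1.5, 8.0]
grip_width: 0.0096
grasp_force: 34.8
```

Seated at 0.163, as expected. Release.

Emit:
jog_arm(
  translation=[
    [0,0,0],
    [0,0,0],
    [0,0,0],
    [0,0,0],
    [0,0,0],
    [0,0,0],
  ],
  angular=[
    [0,0,0],
    [0,0,0],
    [0,0,0],
    [0,0,0],
    [0,0,0],
    [0,0,0],
  ],
  claw=[1,1,0.85,0.5,0.5,0.5],
  newtons=4,
)

```text
time: 21.3
tcp_pos: [0.4374, 0.1362, 0.1616]
ee_rot: [0.03, 1.0, 0.0, -0.0]
wrist_force: [-0.0, 0.0, 0.0]
grip_width: 0.0221
grasp_force: 0.0
```

Emit:
jog_arm(
  translation=[
    [0,0,-0.02],
    [0,0,-0.06],
    [0,0,-0.07],
    [0,0,-0.07],
    [0,0,-0.07],
  ],
  angular=[
    [0,0,0],
    [0,0,0],
    [0,0,0],
    [0,0,0],
    [0,0,0],
  ],
  claw=[0.5,0.4,0.3,0.3,0.3],
)

```text
time: 21.8
tcp_pos: [0.4371, 0.1361, 0.2307]
ee_rot: [0.03, 1.0, -0.0, -0.001]
wrist_force: [-0.1, 0.0, -0.9]
grip_width: 0.0311
grasp_force: 0.0
```

```bash
python3 mv.py .431 -.221 .2 -.036
```

```text
t=21.80 tcp [0.4371 0.1361 0.2307] F [-0.1  0.  -0.9] w 0.0311 gf 0.0
tool: trans [-0.0157, -0.3568, 0.0307] ang [-0.0, -0.002, -0.025] rows 7.2
```

Emit:
jog_arm(
  translation=[
    [-0.0155,-0.357,0],
    [-0.0155,-0.357,0],
    [-0.0155,-0.357,0],
    [-0.0155,-0.357,0],
    [-0.0155,-0.357,0],
    [-0.0155,-0.357,0],
    [-0.0155,-0.357,0],
    [-0.0155,-0.357,0.02],
    [-0.0155,-0.357,0.03],
    [-0.0155,-0.357,0.03],
    [-0.0155,-0.357,0.03],
  ],
  angular=[
    [0,0,-0.025],
    [0,0,-0.025],
    [0,0,-0.025],
    [0,0,-0.025],
    [0,0,-0.025],
    [0,0,-0.025],
    [0,0,-0.025],
    [0,0,-0.025],
    [0,0,-0.025],
    [0,0,-0.025],
    [0,0,-0.025],
  ],
  claw=[0.3,0.3,0.3,0.3,0.3,0.3,0.3,0.3,0.3,0.3,0.3],
)

```text
time: 22.9
tcp_pos: [0.4314, -0.22, 0.2016]
ee_rot: [0.017, 1.0, 0.0, -0.0]
wrist_force: [-0.4, 0.4, -0.2]
grip_width: 0.0306
grasp_force: 0.0
```

```bash
python3 mv.py .431 -.221 .1525 -.036; python3 - <<'E'
from h import *
im,d,m=snap('top');i1=im[195:300,180:320]
im2,d2,m2=snap('scene');i2=im2[130:290,210:380]
cv2.imwrite('pics/g4.png',np.hstack([cv2.resize(i1,(400,300),interpolation=2),cv2.resize(i2,(319,300),interpolation=2)])[:,:,::-1])
E
```

```text
t=22.90 tcp [ 0.4314 -0.22    0.2016] F [-0.4  0.4 -0.2] w 0.0306 gf 0.0
tool: trans [0.0003, -0.001, 0.0491] ang [0.001, -0.001, 0.002] rows 1.0
```

View pics/g4.png

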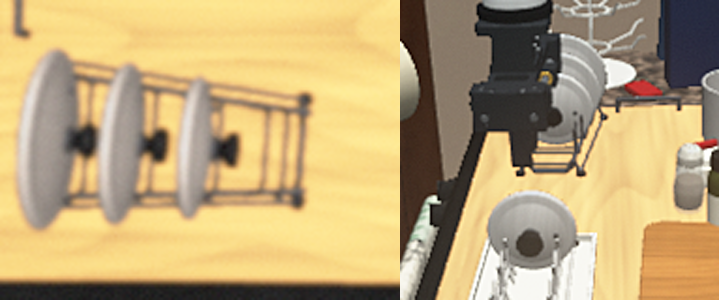

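Three lids stand in order (top crop x≈50, 122, 197) and only lid 98 is left in the draining rack. Grasp it.

Emit:
jog_arm(
  translation=[
    [0,-0.001,0.02],
    [0,-0.001,0.04],
    [0,-0.001,0.049],
    [0,-0.001,0.049],
    [0,-0.001,0.049],
    [0,-0.001,0.049],
    [0,-0.001,0.049],
    [0,-0.001,0.049],
  ],
  angular=[
    [0,0,0],
    [0,0,0],
    [0,0,0],
    [0,0,0],
    [0,0,0],
    [0,0,0],
    [0,0,0],
    [0,0,0],
  ],
  claw=[0.3,0.3,0.3,0.3,1,1,1,1],
  newtons=8,
)

```text
time: 23.8
tcp_pos: [0.4315, -0.2222, 0.1534]
ee_rot: [0.018, 1.0, -0.0, 0.001]
wrist_force: [0.4, 0.6, 2.9]
grip_width: 0.0099
grasp_force: 8.1
```

Emit:
jog_arm(
  translation=[
    [0,0,0],
    [0,0,0],
    [0,0,-0.005],
    [0,0,-0.02],
    [0,0,-0.05],
    [0,0,-0.075],
    [0,0,-0.075],
    [0,0,-0.075],
  ],
  angular=[
    [0,0,0],
    [0,0,0],
    [0,0,0],
    [0,0,0],
    [0,0,0],
    [0,0,0],
    [0,0,0],
    [0,0,0],
  ],
  claw=[1,1,1,1,1,1,1,1],
  newtons=35,
)

```text
time: 24.6
tcp_pos: [0.4311, -0.2221, 0.2274]
ee_rot: [0.018, 1.0, -0.0, -0.0]
wrist_force: [-0.6, -0.0, -2.2]
grip_width: 0.0092
grasp_force: 34.5
```

```bash
python3 mv.py .4335 .081 .228 -.061
```

```text
t=24.60 tcp [ 0.4311 -0.2221  0.2274] F [-0.6 -0.  -2.2] w 0.0092 gf 34.5
tool: trans [0.0085, 0.303, -0.0006] ang [-0.0, -0.0, 0.025] rows 6.1
```

Emit:
jog_arm(
  translation=[
    [0.0,0.025,0],
    [0.002,0.07,0],
    [0.004,0.117,0],
    [0.006,0.165,0],
    [0.008,0.21,0],
    [0.0085,0.25,0],
    [0.0085,0.285,0],
    [0.0085,0.303,0],
    [0.0085,0.303,0],
    [0.0085,0.303,0],
    [0.0085,0.303,0],
  ],
  angular=[
    [0,0,0.025],
    [0,0,0.025],
    [0,0,0.025],
    [0,0,0.025],
    [0,0,0.025],
    [0,0,0.025],
    [0,0,0.025],
    [0,0,0.025],
    [0,0,0.025],
    [0,0,0.025],
    [0,0,0.025],
  ],
  claw=[1,1,1,1,1,1,1,1,1,1,1],
)

```text
time: 25.7
tcp_pos: [0.4336, 0.0801, 0.2272]
ee_rot: [0.031, 1.0, -0.0, -0.001]
wrist_force: [-0.0, -0.1, -0.1]
grip_width: 0.0095
grasp_force: 34.5
```

```bash
python3 mv.py .4345 .081 .1504 -.061
```

```text
t=25.70 tcp [0.4336 0.0801 0.2272] F [-0.  -0.1 -0.1] w 0.0095 gf 34.5
tool: trans [-0.001, 0.0009, 0.0768] ang [-0.0, -0.001, -0.001] rows 1.5
```

Emit:
jog_arm(
  translation=[
    [-0.001,0.0005,0.025],
    [-0.001,0.0005,0.045],
    [-0.001,0.0005,0.058],
    [-0.001,0.0005,0.066],
    [-0.001,0.0005,0.071],
    [-0.001,0.0005,0.073],
    [-0.001,0.0005,0.075],
    [-0.001,0.0005,0.076],
    [-0.001,0.0005,0.077],
    [-0.001,0.0005,0.077],
  ],
  angular=[
    [0,0,0],
    [0,0,0],
    [0,0,0],
    [0,0,0],
    [0,0,0],
    [0,0,0],
    [0,0,0],
    [0,0,0],
    [0,0,0],
    [0,0,0],
  ],
  claw=[1,1,1,1,1,1,1,1,1,1],
)

```text
time: 26.7
tcp_pos: [0.4348, 0.0814, 0.151]
ee_rot: [0.03, 1.0, -0.0, 0.0]
wrist_force: [-1.1, -1.2, 2.7]
grip_width: 0.0092
grasp_force: 34.6
```

Emit:
jog_arm(
  translation=[
    [0,-0.0005,0.0005],
    [0,-0.0005,0.0005],
    [0,-0.0005,0.0005],
    [0,-0.0005,0.0005],
    [0,-0.0005,0.0005],
    [0,-0.0005,0.0005],
    [0,-0.0005,0.0005],
  ],
  angular=[
    [0,0,0],
    [0,0,0],
    [0,0,0],
    [0,0,0],
    [0,0,0],
    [0,0,0],
    [0,0,0],
  ],
  claw=[1,1,1,0.85,0.5,0.5,0.5],
  newtons=4,
)

```text
time: 27.4
tcp_pos: [0.4347, 0.0809, 0.1501]
ee_rot: [0.03, 1.0, 0.0, -0.0]
wrist_force: [-0.4, -0.3, -0.3]
grip_width: 0.022
grasp_force: 0.0
```

Emit:
jog_arm(
  translation=[
    [0,0,-0.02],
    [0,0,-0.06],
    [0,0,-0.1],
    [0,-0.05,-0.1],
    [0,-0.1,-0.1],
    [0,-0.15,-0.1],
    [0,-0.2,-0.1],
    [0,-0.25,-0.1],
    [0,-0.25,-0.1],
  ],
  angular=[
    [0,0,0],
    [0,0,0],
    [0,0,0],
    [0,0,0],
    [0,0,0],
    [0,0,0],
    [0,0,0],
    [0,0,0],
    [0,0,0],
  ],
  claw=[0.5,0.4,0.3,0.3,0.3,0.3,0.3,0.3,0.3],
)

```text
time: 28.3
tcp_pos: [0.4191, -0.1736, 0.2499]
ee_rot: [0.033, 0.999, -0.0, -0.0]
wrist_force: [0.7, -0.3, 0.4]
grip_width: 0.0306
grasp_force: 0.0
```

```bash
python3 - <<'E'
from h import *
im,d,m=snap('top');P=cloud(d,m);i1=im[150:300,180:380]
im2,d2,m2=snap('scene');i2=im2[130:290,210:380]
cv2.imwrite('pics/g5.png',np.hstack([cv2.resize(i1,(460,345),interpolation=2),cv2.resize(i2,(330,345),interpolation=2)])[:,:,::-1])
# -y/visible upper face lean: top heights & y at top
for n,x,y,top in((140,.443,.2457,.178),(126,.440,.191,.166),(112,.4375,.136,.154),(98,.4345,.081,.142)):
    s=(abs(P[...,0]-x)<.03)&(abs(P[...,1]-y)<.02)&(P[...,2]>top-.02)&(P[...,2]<top+.01);q=P[s]
    t=q[q[:,2]>top-.006]
    c=np.polyfit(q[:,2]-top,q[:,1],1);print(n,len(q),'zmax %.4f'%np.percentile(q[:,2],97),'y top %.4f'%t[:,1].mean(),'dy/dz',c[0].round(3))
print(P[160,294],P[168,332],env.observe()['wrist_force'])
E
```

```text
140 209 zmax 0.1778 y top 0.2443 dy/dz 0.302
126 195 zmax 0.1660 y top 0.1896 dy/dz 0.285
112 185 zmax 0.1537 y top 0.1348 dy/dz 0.344
98 178 zmax 0.1420 y top 0.0818 dy/dz 0.355
[0.63281918 0.03810894 0.08445288] [ 0.61004796 -0.04810746  0.11845931] [-0.39542408  0.58809849 -0.19210054]
```

View pics/g5.png

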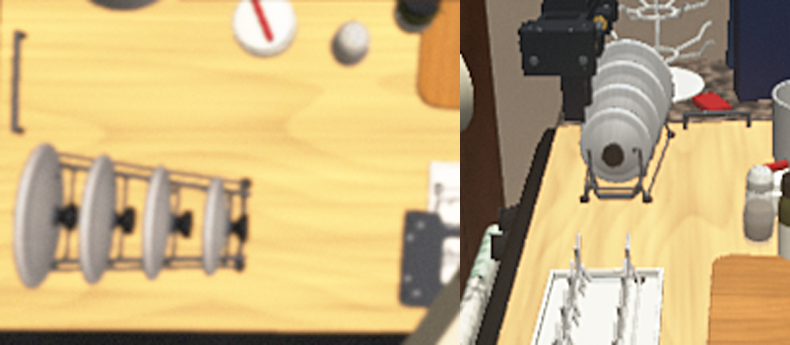

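All four lids stand in order (top crop x≈40, 97, 157, 215). Their top heights match the seated values to under 1 mm, and the shaker and timer haven't moved. I'm handing it in.

```bash
python3 -c "
from h import *
print(job.finish_job())"
```

```text
the job is handed in; nothing more can be done
None
```

All four lids stand in the dark lid rack in order of size, largest at the wide end; their tops measured within 1 mm of seated height, the shaker and timer are where they were, and the job was handed in at about 28 s.

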